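# Fit the oil pump drive shaft into the crankcase and set its tongue

### The arm

A 6-joint arm with a two-finger parallel gripper is mounted at the origin on the work surface. World frame = base frame: x ahead of the robot, y to its left, z up, the work surface at z = 0. Lengths are in m, angles in rad, forces in N, time in s.
With the tool pointing down it reaches from about 0.35 to 0.975 m from the base axis. Payload 4.9 kg.
Tool frame: the origin (TCP) lies at the very end of the fingers, on their centre line; the grasp point (between the pads) lies 19 mm behind it (ctrl.grasp_offset is the distance from the TCP to the grasp point, in m); y points along the fingers, z is the direction in which the jaws open and shut, and the axes are right-handed (so a half turn about y gives the same grasp; the last joint's range is limited). The gripper opens to 85 mm and grips with 20 to 120 N. Pads are 22 mm wide; open, the fingers measure 114 mm over their backs; the gripper's body (76 mm by 85 mm) begins 54 mm behind the grasp point. The pads swing forward as they close: fully open they stand 13 mm farther back than shut.
Start: joints at [-1.457, 0.053, 1.613, -0, 1.476, -0.119], TCP at [0.144, -0.608, 0.231] pointing down, gripper open.
Joint ranges: [-3.01, 3.01], [-1.01, 2.22], [0.06, 2.58], [-1.02, 4.17], [0.09, 2.62], [-3.14, 3.14]. Speed limits (rad/s): [2.57, 2.57, 3.14, 3.14, 3.14, 3.14].

### API

Orientations are given as a rotation vector (axis times angle).
In Python, from station import ctrl, eyes, finish_job, find_in, regions_of, pinpoint gives the robot as it stands.
- The arm moves only by the tool play_rows, never from a script. Its argument "moves" is a list of rows, each an object of numbers: "x", "y", "z": the shift along the world's x, y, z in cm; "turn": the turn about the world's z in degrees; "jaw": the finger opening in cm, from 0 to 8.54. A call has 1 to 8 rows; each row shifts and turns the commanded pose from where the row before left it; what a row does not reach is not made up. A row lasts 1/12 s, in which the tool goes at most 41.7 mm and 7.16 degrees, less where a joint would pass 70% of its speed; a pose out of reach is approached as far as the arm can. A call is refused whole if a number of a shift passes 4.17 or a number of a turn 7.16, either way. A call with a gripper value outside its range is refused whole. The fingers move at their own pace and stop on an object; "squeeze" is the grip in N (left out, the last holds). Time passes only in rows, so rows that do not move let the fingers close. It gives the time, the measured TCP pose, the force and the opening at its end, in the units of the state.
- ctrl.get_obs(): the state, without advancing time (a new reading comes with each control period).
- eyes.get_image(name): name is "side" or "top"; returns a dict with "img" (384x512x3 uint8, red, green, blue), "camera_matrix" (3x3 intrinsics, pixels), "D" ([k1, k2, p1, p2, k3] as OpenCV has them; the pictures are not rectified), "cam_to_world" (4x4, takes a point from camera to world coordinates). Camera axes: x right, y up, looking along -z (the intrinsics and any distortion apply to the point x, -y, -z); pixel columns grow to the right and rows downward; lengths in m; the calibration is good to about 2 mm. A picture is of the moment at which its call begins. There is no depth.
- finish_job(): hands the job in, once; it reports no verdict.
Trained networks look in the newest picture that a camera, given by its name, has taken for a name from the list of things; names that differ only in an ending like _2 or _b are one class to them, and where a whole thing is asked for, a point or a joint stands for the part that bears it (a point fixed in the world has none). Each returns a list of dicts, best first, with "score" (0 to 1); they miss things now and then, are a little off and sometimes report something else, mostly with a low value. They report only what shows in the picture. A call takes as long as a camera call. They do not tell look-alikes from the thing itself.
- find_in(camera, query): "point" ([column, row] in pixels, amid what is visible of it).
- regions_of(camera, query): "pixels" (384x512 bool, what is visible of it) and "point" ([column, row] in pixels, amid what is visible of it).
- pinpoint(camera, query): "point" ([column, row] in pixels: a listed point, or the origin of a listed thing).
The state is a dict: "t": time; "q": joint angles; "dq": joint speeds; "effort": joint torques, N m; "tool_pos": TCP position; "tool_rot": TCP orientation; "contact_force": force on the tool from outside, world axes, zero at the start; "wrist_torque": the same for the moment, N m; "opening": finger opening in m.
Only numpy, scipy, OpenCV 4.12 (cv2) and the standard library are available. Lean on these libraries where they do the work, as an engineer would, in place of code of your own. Each camera call takes 0.05 s, during which the arm holds its last target.

### The job

Take the oil pump drive shaft (the part with the flat tongue on top) out of the wooden block, lower it blade first into the bore in the crankcase and, pressing only lightly, turn it until the blade drops into the slot of the oil pump below and the collar sits flush on the boss. Then turn the shaft, with the pump, until its tongue is in line with the two cast pointers on the boss, and leave it there. Never force it down, and leave the other parts where they are.

Things in the scene. Friction and masses are not known exactly. Their poses are not given: they have to be found in the camera images.
- drive_shaft: The oil pump drive shaft: bright steel, 150 to 240 g, the one of three parts in the wooden block (any hole) with a flat-sided tongue on top. Origin on its axis at the collar's underside, the face that seats. z points up along the shaft, x along the tongue. Lifts straight up out. The tongue starts within 0.45 rad of the block's long side. Tongue and blade look the same after a half turn.
- tongue (a point): Middle of the tongue, the point to grip, 17 mm above the shaft's origin. The tongue is 28 mm long (shaft x), 14 mm thick between its flat sides (shaft y) and 24 mm high, from 5 to 29 mm above the origin.
- collar (a point): Centre of the collar's upper face, 5 mm above the shaft's origin; the collar is 32 mm in diameter and 5 mm thick.
- blade (a point): Lower end of the driving blade, 52 mm below the shaft's origin. Blade: 15 mm wide (shaft x, so parallel to the tongue), 5 mm thick (shaft y), 10 mm high. Above it up to the collar is the round journal, 18 mm in diameter and 42 mm long, its lower edge chamfered by 2 mm.
- crankcase: Lower half of a motorcycle crankcase, fixed, parting face up: black outside, bare aluminium inside, 270 mm in its x, 400 mm in its y (the crankshaft's direction), parting face 113 mm above the bench. Origin at the centre of its underside. The drive boss is a round column 44 mm in diameter inside it; boss and pointers are its highest parts.
- bore (a point): Centre of the bore's mouth in the top face of the drive boss, 118 mm above the bench, at x 12, y 15 mm in the crankcase's frame. The bore is vertical, 19.5 mm in diameter, its mouth chamfered by 3 mm to 25.5 mm. The shaft is home when its collar rests flat on this face. More than 25 N between shaft and case or pump is forcing; a landing on the pump at over about 20 mm/s can already exceed it.
- rotor_top (a point): Middle of the pump rotor's flat top, down in the bore, 43.5 mm below its mouth. A slot, 7 mm wide, 10.5 mm deep, runs across it. Its angle is not measured: it starts 20 to 83 degrees anticlockwise (from above) of the pointers' line. Until the blade meets it within about 0.1 rad, the collar stands 8.5 mm above the boss. The rotor turns either way against 0.06 N m; pressed over 10 N it may drag along.
- pointer (a point): Top of the cast pointer at the boss edge on the crankcase's +y side, 22 mm from the bore's axis: a small rib, 6 mm wide, 8.5 mm long, 3 mm higher than the boss face, with a dark scribed line; a second one stands opposite (-y side). The finished tongue points at both, so it lies along the crankcase's y axis.
- holder: The wooden block, fixed, 205 mm along its x, 64 mm along its y, 62 mm high, with three loose holes (23 mm, 67 mm apart along its x). Origin at the centre of its underside. The three parts hang in the holes by their collars or heads.
- hex_plug: A steel screw plug with a hexagonal head, standing in the block (bystander); its head ends 15 mm above the block. Origin at the head's underside.
- round_plug: A steel plug with a plain round head, standing in the block (bystander); its head ends 16 mm above the block. Origin at the head's underside.
- side_cover: An oval black engine side cover with a bare aluminium face, 110 x 158 x 22 mm, lying on the bench (bystander). Origin at the centre of its underside.
- spanner: A steel spanner about 190 mm long lying flat on the bench beside the block (bystander).
Things that resemble listed ones, but are neither listed nor needed, are in the scene too. Leave any orange or purple look-alike of the drive_shaft alone.

How it is judged:
On the way:
1. the shaft is fully home in the bore: blade in the slot, collar on the boss (z of drive_shaft in the frame of bore below 0.002 m and horizontal distance between drive_shaft and bore below 0.003 m and angle between drive_shaft's own z axis and vertical below 0.06 rad), for 0.2 s.
At the end, for the whole second after the job is handed in: The drive shaft stands in the bore with its collar within 1.5 mm of the boss, centred within 2.5 mm and upright within 0.05 rad, its tongue within 0.12 rad (7 degrees) of the line of the two pointers (the crankcase's y axis, either way round), and at rest (z of drive_shaft in the frame of bore between -0.0025 and 0.0015 m and horizontal distance between drive_shaft and bore below 0.0025 m and angle between drive_shaft's own z axis and vertical below 0.05 rad and angle between the x axis of drive_shaft and the y axis of crankcase, either way round below 0.12 rad and linear speed of drive_shaft below 0.01 m/s); the robot touches nothing.
It fails at once if the shaft is forced: more than 25 N between it and the crankcase or pump (contact force between drive_shaft and crankcase above 25 N).
It fails at once if another part is disturbed (moved more than 15 mm) (distance of any of hex_plug, round_plug, side_cover, spanner from where it was at the start of the episode above 0.015 m).
It also fails if it takes over 67 s, if anything falls off the work surface, if the arm or the gripper's body presses on something with over 40 N, if the wrist force passes 120 N, or if a joint passes its speed limit or range.

## Working session

There is one attempt and no reset: what is moved stays moved. The work goes in short steps, Python scripts to look and compute and a tool call to move; the robot and the scene stay as the last step left them, time stands still between calls to the robot, and variables do not carry over. Pictures are saved under pics/ and viewed, and the job is handed in when it is done.

Besides the shell and the picture viewer there is one more tool, called after "Call:" as a command line: name --argument value ..., lists and objects as JSON in quotes. play_rows: Moves the arm, as the interface text tells. Its arguments: {"type":"object","properties":{"moves":{"type":"array"},"squeeze":{"type":"number"}},"required":["moves"]}

```bash
ls; mkdir -p pics; cat > h.py <<'E'
from station import ctrl, eyes, finish_job, find_in, regions_of, pinpoint
import numpy as np, cv2
def ray(c,px):
    K=np.array(c["camera_matrix"]);D=np.array(c["D"]);T=np.array(c["cam_to_world"])
    u=cv2.undistortPoints(np.array([[px]],float),K,D)[0,0]
    d=T[:3,:3]@np.array([u[0],-u[1],-1.]);return T[:3,3],d
def onz(c,px,z):
    o,d=ray(c,px);return o+d*(z-o[2])/d[2]
def proj(c,P):
    K=np.array(c["camera_matrix"]);D=np.array(c["D"]);T=np.array(c["cam_to_world"])
    p=(np.atleast_2d(P)-T[:3,3])@T[:3,:3]; p=p*[1,-1,-1]
    return cv2.projectPoints(p,np.zeros(3),np.zeros(3),K,D)[0][:,0]
def tri(c1,p1,c2,p2):
    o1,d1=ray(c1,p1);o2,d2=ray(c2,p2)
    d1=d1/np.linalg.norm(d1);d2=d2/np.linalg.norm(d2)
    s=np.linalg.lstsq(np.c_[d1,-d2],o2-o1,rcond=None)[0]
    a=o1+s[0]*d1;b=o2+s[1]*d2;return (a+b)/2,np.linalg.norm(a-b)
def save(c,name,box=None,f=1):
    im=c["img"][...,::-1]
    if box: im=im[box[1]:box[3],box[0]:box[2]]
    cv2.imwrite("pics/"+name,cv2.resize(im,None,fx=f,fy=f,interpolation=cv2.INTER_CUBIC))
E
python3 - <<'E'
from h import *
C={n:eyes.get_image(n) for n in("side","top")}
for n in C:
    save(C[n],n+"0.png",f=1.5)
    print(n,np.round(C[n]["cam_to_world"],3).tolist())
    for q in["drive_shaft","tongue","collar","bore","pointer","crankcase","holder","hex_plug","round_plug","side_cover","spanner"]:
        r=pinpoint(n,q);print(q,[(np.round(x["point"]).tolist(),round(x["score"],2)) for x in r[:4]])
print(ctrl.get_obs())
E
```

```text
pics
side [[-0.999, 0.039, -0.015, 0.505], [-0.039, -0.75, 0.66, 0.755], [0.014, 0.66, 0.751, 0.786], [0.0, 0.0, 0.0, 1.0]]
drive_shaft [([314.0, 326.0], 0.86), ([333.0, 305.0], 0.84), ([337.0, 266.0], 0.82), ([269.0, 221.0], 0.74)]
tongue [([313.0, 322.0], 0.88), ([340.0, 260.0], 0.84), ([340.0, 297.0], 0.8), ([295.0, 268.0], 0.54)]
collar [([334.0, 261.0], 0.66), ([340.0, 300.0], 0.65), ([293.0, 271.0], 0.64), ([309.0, 327.0], 0.58)]
bore [([226.0, 113.0], 0.55), ([156.0, 271.0], 0.45)]
pointer [([227.0, 114.0], 0.83)]
crankcase [([231.0, 140.0], 0.67)]
holder [([263.0, 279.0], 0.76)]
hex_plug [([230.0, 255.0], 0.59), ([154.0, 274.0], 0.49)]
round_plug [([264.0, 264.0], 0.66)]
side_cover [([155.0, 274.0], 0.59), ([297.0, 272.0], 0.42)]
spanner [([224.0, 328.0], 0.74)]
top [[0.016, 0.991, -0.136, 0.391], [-1.0, 0.014, -0.013, 0.17], [-0.011, 0.136, 0.991, 1.083], [0.0, 0.0, 0.0, 1.0]]
drive_shaft [([154.0, 248.0], 0.7), ([171.0, 272.0], 0.68), ([376.0, 167.0], 0.63), ([208.0, 270.0], 0.52)]
tongue [([247.0, 212.0], 0.69), ([201.0, 207.0], 0.61), ([147.0, 247.0], 0.6), ([208.0, 272.0
[... 395 characters left out ...]
], 0.87), ([212.0, 117.0], 0.31)]
{'t': 1.2, 'q': array([-1.45697963e+00,  5.27170144e-02,  1.61289055e+00,  1.24639142e-05,
        1.47596464e+00, -1.18961135e-01]), 'dq': array([ 5.20744222e-04,  3.41150067e-04, -1.53449626e-03,  1.02985307e-03,
       -5.29113133e-05, -5.27569289e-04]), 'effort': array([ 5.29775843e-04, -3.93686950e+01, -3.70461524e+01, -1.96893160e-05,
        6.10295374e-04, -6.64897257e-06]), 'tool_pos': array([ 0.14420273, -0.60813223,  0.23129867]), 'tool_rot': array([-0.2452808 ,  2.09800024, -2.09804351]), 'contact_force': array([-0.17453184, -0.35259846,  0.76264657]), 'wrist_torque': array([-0.04390982, -0.00441781,  0.01129627]), 'opening': 0.08528747641945347}
```

View pics/side0.png

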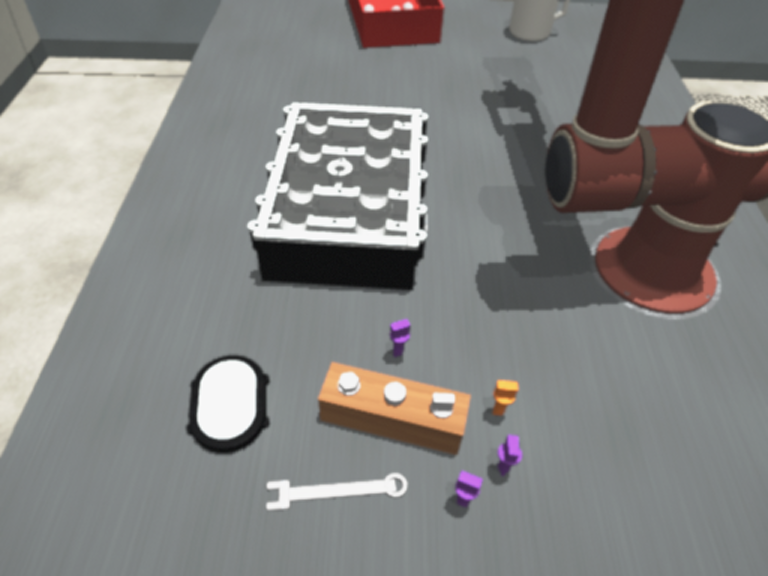

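View pics/top0.png

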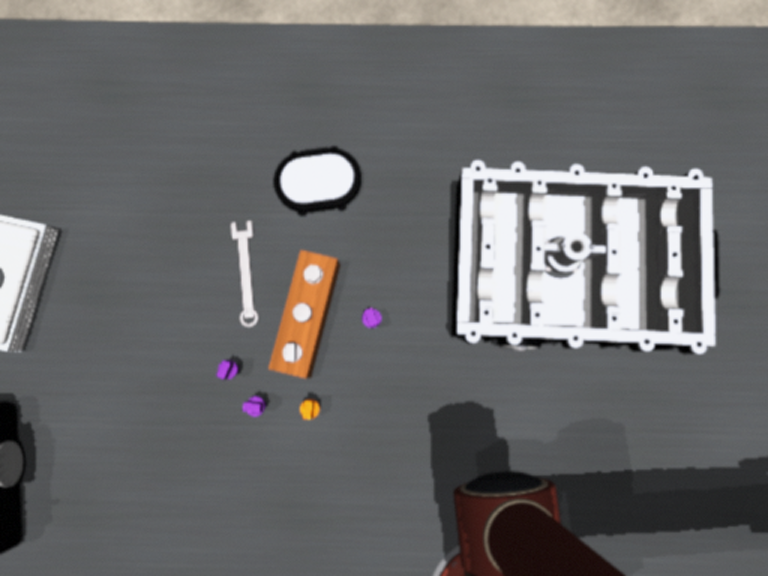

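Look-alikes for the shaft (top camera, px): orange (206,272); purple (248,211), (152,247), (170,270); in the block, hex plug (209,182), round plug (201,208), and bright steel with a bar on top (194,235) = side (295,268). By the description it is the last one; I'm checking with close crops.

```bash
python3 - <<'E'
from h import *
C={n:eyes.get_image(n) for n in("side","top")}
a=cv2.resize(C["top"]["img"][160:255,170:235,::-1],None,fx=6,fy=6,interpolation=cv2.INTER_CUBIC)
b=cv2.resize(C["side"]["img"][235:305,210:320,::-1],None,fx=3.5,fy=3.5,interpolation=cv2.INTER_CUBIC)
o=np.zeros((570,390+385,3),np.uint8);o[:a.shape[0],:390]=a;o[:b.shape[0],390:390+b.shape[1]]=b
c=cv2.resize(C["top"]["img"][145:185,355:415,::-1],None,fx=6,fy=6,interpolation=cv2.INTER_CUBIC)
o[250:250+240,400:760]=c
cv2.imwrite("pics/crop1.png",o)
np.save("C0.npy",C,allow_pickle=True)
t,s=C["top"],C["side"]
print("shaft tri",tri(t,(194,235),s,(295,268)))
print("bore top onz",onz(t,(385,162),.118),"side",onz(s,(226,112),.118))
E
```

```text
shaft tri (array([0.41210817, 0.34371227, 0.07547183]), np.float64(0.0019911240447461048))
bore top onz [ 0.59032054 -0.11273819  0.118     ] side [ 0.58766221 -0.10648279  0.118     ]
```

View pics/crop1.png

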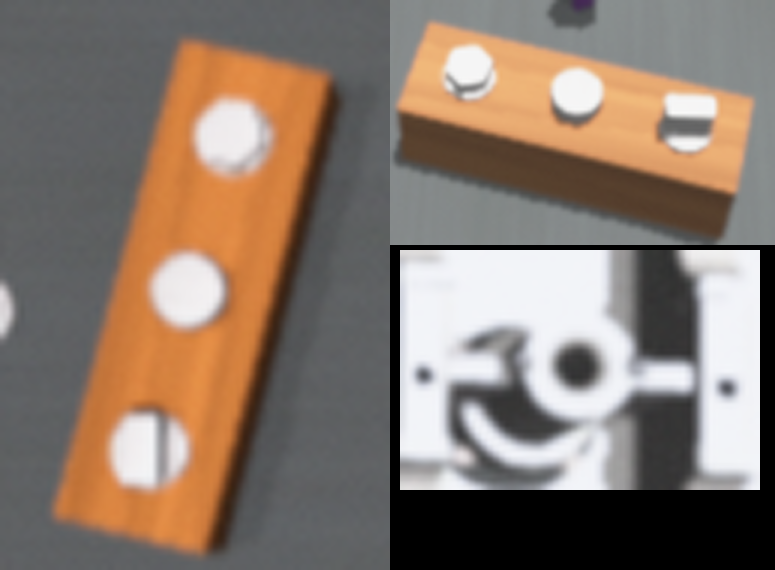

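Confirmed: the part at top (194,235) is bright steel with a flat-sided tongue; hex and round plugs are at (209,183) and (201,208). Now refining the measurements.

```bash
python3 - <<'E'
from h import *
C=np.load("C0.npy",allow_pickle=True).item();t,s=C["top"],C["side"]
def cr(c,x0,y0,x1,y1,f):return cv2.resize(c["img"][y0:y1,x0:x1,::-1],None,fx=f,fy=f,interpolation=cv2.INTER_CUBIC)
o=np.zeros((600,800,3),np.uint8)
def put(a,x,y):o[y:y+a.shape[0],x:x+a.shape[1]]=a
put(cr(t,365,148,405,180,10),0,0)      #bore top
put(cr(s,207,97,247,127,10),400,0)     #bore side
put(cr(t,180,222,210,252,9),0,325)
put(cr(s,278,252,313,282,9),400,325)
cv2.imwrite("pics/crop2.png",o)
cor=np.array([(182,38),(332,75),(212,553),(53,517)])/6+[170,160]
W=np.array([onz(t,p,.062) for p in cor]);print("block",W.round(4).tolist())
print("len",[round(float(np.linalg.norm(W[i]-W[i-1])),4) for i in range(4)],W.mean(0))
ax=(W[0]+W[1]-W[2]-W[3]);ax/=np.linalg.norm(ax);print("ax",ax)
for k in(-1,0,1):
    P=W.mean(0)+ax*.067*k;print(k,P,proj(t,P),proj(s,P))
E
```

```text
block [[0.5844, 0.3368, 0.062], [0.5694, 0.273, 0.062], [0.3699, 0.3167, 0.062], [0.3835, 0.3826, 0.062]]
len [0.206, 0.0655, 0.2043, 0.0673] [0.47679504 0.32727961 0.062     ]
ax [ 0.97594278 -0.21802683  0.        ]
-1 [0.41140688 0.34188741 0.062     ] [[195.75545336 235.02193288]] [[295.08917834 270.61379788]]
0 [0.47679504 0.32727961 0.062     ] [[202.59579725 208.75031303]] [[263.77994842 263.18221293]]
1 [0.54218321 0.31267182 0.062     ] [[209.30707861 182.93702411]] [[233.25076179 255.92301236]]
```

View pics/crop2.png

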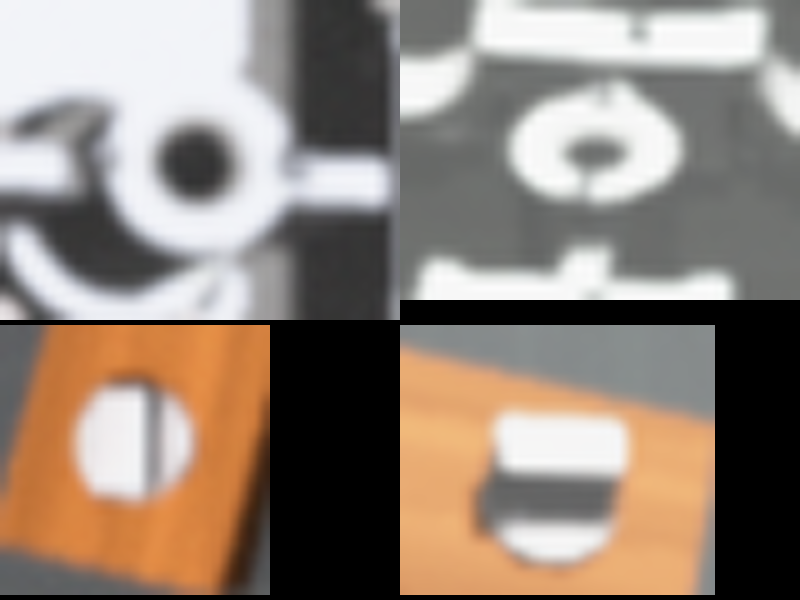

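```bash
python3 - <<'E'
from h import *
C=np.load("C0.npy",allow_pickle=True).item();t,s=C["top"],C["side"]
f=lambda X,x0,y0,sc,ox,oy:np.array([(X[0]-ox+.5)/sc-.5+x0,(X[1]-oy+.5)/sc-.5+y0])
Q=[onz(s,f(p,278,252,9,400,325),.091) for p in[(497,413),(627,418),(622,475),(500,470)]]
Q=np.array(Q);print("tongue side quad",Q.round(4).tolist(),Q.mean(0))
d=Q[1]+Q[2]-Q[0]-Q[3];print("len/thick",np.linalg.norm(d)/2,np.linalg.norm(Q[0]+Q[1]-Q[2]-Q[3])/2,"ang",np.degrees(np.arctan2(d[1],d[0])))
e=[onz(t,f(p,180,222,9,0,325),.091) for p in[(148,383),(146,497)]];e=np.array(e);d=e[1]-e[0]
print("top edge",e.round(4).tolist(),np.degrees(np.arctan2(d[1],d[0])))
# round top outline: centre of collar circle at z .067 : x 75..193 y 380..502
print("collar top",onz(t,f((134,441),180,222,9,0,325),.067))
print("collar side cent approx")
bt=onz(t,f((198,165),365,148,10,0,0),.118);bs=onz(s,f((596,149),207,97,10,400,0),.118);print("bore",bt,bs)
print("radius top", onz(t,f((107,165),365,148,10,0,0),.118)-onz(t,f((290,165),365,148,10,0,0),.118))
pp=[onz(s,f(p,207,97,10,400,0),.121) for p in[(604,95),(587,190)]];d=pp[0]-pp[1];print("ptr side",pp,np.degrees(np.arctan2(d[1],d[0])))
R=np.array([onz(t,np.array(p)/1.5,.113) for p in[(462,167),(712,178),(715,347),(457,337)]])
print("case",R.round(4).tolist(),R.mean(0))
d=R[0]+R[3]-R[1]-R[2];d2=R[0]+R[1]-R[2]-R[3]
print(np.linalg.norm(d)/2,np.linalg.norm(d2)/2,np.degrees(np.arctan2(d[1],d[0])),np.degrees(np.arctan2(d2[1],d2[0])))
for n,c in C.items():
  m=[]
for n in C:
  c=C[n]
  for q in("bore","tongue","collar","pointer"):
    print(n,q,[(np.round(x["point"],1).tolist(),round(x["score"],2)) for x in pinpoint(n,q)[:6]])
from scipy.spatial.transform import Rotation as Ro
print(Ro.from_rotvec(ctrl.get_obs()["tool_rot"]).as_matrix().round(3), ctrl.get_obs()["t"],ctrl.grasp_offset)
E
```

```text
tongue side quad [[0.428, 0.3378, 0.091], [0.3987, 0.3377, 0.091], [0.4006, 0.3524, 0.091], [0.4278, 0.3524, 0.091]] [0.41378455 0.34504578 0.091     ]
len/thick 0.028291080523301464 0.014638832785462479 ang -179.92122840266848
top edge [[0.4277, 0.3371, 0.091], [0.3974, 0.3364, 0.091]] -178.81926577608883
collar top [0.41267276 0.34433005 0.067     ]
collar side cent approx
bore [ 0.5853309  -0.11108194  0.118     ] [ 0.58743393 -0.10892241  0.118     ]
radius top [-0.00056612  0.04324276  0.        ]
ptr side [array([ 0.58665482, -0.12917629,  0.121     ]), array([ 0.58815514, -0.08714596,  0.121     ])] -92.04435693885395
case [[0.7149, 0.0698, 0.113], [0.7005, -0.3312, 0.113], [0.4298, -0.3213, 0.113], [0.4386, 0.0775, 0.113]] [ 0.57098019 -0.12628414  0.113     ]
0.4000773163130436 0.27365598649036865 88.33990422409248 -1.838459801999792
side bore [([224.9, 114.9], 0.87), ([265.2, 265.8], 0.25)]
side tongue [([338.7, 296.6], 0.71), ([339.5, 256.4], 0.62), ([314.1, 317.8], 0.54), ([296.3, 270.3], 0.52), ([264.9, 220.5], 0.49), ([294.7, 271.1], 0.32)]
side collar [([342.1, 302.4], 0.76), ([266.0, 221.8], 0.62), ([307.8, 326.1], 0.6), ([293.9, 273.9], 0.55), ([334.9, 259.9], 0.54)]
side pointer [([227.3, 114.5], 0.93)]
top bore [([384.5, 161.7], 0.95)]
top tongue [([150.0, 245.2], 0.72), ([192.5, 231.6], 0.62), ([162.9, 270.9], 0.62), ([206.6, 273.0], 0.57), ([244.9, 212.3], 0.54), ([212.3, 118.8], 0.2)]
top collar [([207.2, 269.6], 0.63), ([247.2, 210.9], 0.62), ([192.7, 234.0], 0.49), ([169.2, 270.2], 0.49)]
top pointer [([374.7, 164.0], 0.92)]
[[-0.973 -0.     0.231]
 [-0.231 -0.    -0.973]
 [ 0.    -1.    -0.   ]] 1.7 0.0187
```

Fit results agree: tongue centre ≈ (0.413, 0.3445), along world x (≈0.5°), 28.3×14.6 mm. Bore ≈ (0.586, −0.110), and the case's y axis is at ≈ 88.2°. I'm going over in an arc while turning +167° so the later clockwise search stays well within joint 6's range.

Call:
play_rows --moves '[{"x":3.4,"y":2.1,"turn":7},{"x":3.4,"y":2.1,"turn":7},{"x":3.4,"y":2.1,"turn":7},{"x":3.4,"y":2.1,"turn":7},{"x":3.4,"y":2.1,"turn":7},{"x":3.4,"y":2.1,"turn":7},{"x":3.4,"y":2.1,"turn":7},{"x":3.4,"y":2.1,"turn":7}]'

```text
invalid input
```

Call:
play_rows --moves '[{"x":3.4,"y":2.1,"turn":7},{"x":1.7,"y":3.6,"turn":7},{"x":1.7,"y":3.6,"turn":7},{"x":1.7,"y":3.6,"turn":7},{"x":1.7,"y":3.6,"turn":7},{"x":1.7,"y":3.6,"turn":7},{"x":1.7,"y":3.6,"turn":7},{"x":1.7,"y":3.6,"turn":7}]'

```text
invalid input
```

Call:
play_rows --moves '[{"x":1.0,"y":3.8,"turn":7},{"x":-0.6,"y":3.8,"turn":7},{"x":-0.6,"y":3.8,"turn":7},{"x":-0.6,"y":3.8,"turn":7},{"x":-0.6,"y":3.8,"turn":7},{"x":-0.6,"y":3.8,"turn":7},{"x":-0.6,"y":3.8,"turn":7},{"x":0,"y":0}]'

```text
invalid input
```

Call:
play_rows --moves '[{"x":3.4,"y":2.1,"z":0,"turn":7,"jaw":8.5},{"x":3.4,"y":2.1,"z":0,"turn":7,"jaw":8.5},{"x":3.4,"y":2.1,"z":0,"turn":7,"jaw":8.5},{"x":3.4,"y":2.1,"z":0,"turn":7,"jaw":8.5},{"x":3.4,"y":2.1,"z":0,"turn":7,"jaw":8.5},{"x":3.4,"y":2.1,"z":0,"turn":7,"jaw":8.5},{"x":3.4,"y":2.1,"z":0,"turn":7,"jaw":8.5},{"x":3.4,"y":2.1,"z":0,"turn":7,"jaw":8.5}]'

```text
t: 2.37
tool_pos: [0.4176, -0.4389, 0.2315]
tool_rot: [-1.02, 1.465, -1.466]
contact_force: [-0.0, -1.4, 0.1]
opening: 0.0852
```

Call:
play_rows --moves '[{"x":3.4,"y":2.1,"z":0,"turn":7,"jaw":8.5},{"x":1.7,"y":3.6,"z":0,"turn":7,"jaw":8.5},{"x":1.7,"y":3.6,"z":0,"turn":7,"jaw":8.5},{"x":1.7,"y":3.6,"z":0,"turn":7,"jaw":8.5},{"x":1.7,"y":3.6,"z":0,"turn":7,"jaw":8.5},{"x":1.7,"y":3.6,"z":0,"turn":7,"jaw":8.5},{"x":1.7,"y":3.6,"z":0,"turn":7,"jaw":8.5},{"x":1.7,"y":3.6,"z":0,"turn":7,"jaw":8.5}]'

```text
t: 3.03
tool_pos: [0.5697, -0.1653, 0.2315]
tool_rot: [-1.441, 0.739, -0.74]
contact_force: [0.1, -0.1, -0.6]
opening: 0.0849
```

Call:
play_rows --moves '[{"x":0.5,"y":3.8,"z":0,"turn":7,"jaw":8.5},{"x":-0.8,"y":3.8,"z":0,"turn":7,"jaw":8.5},{"x":-0.8,"y":3.8,"z":0,"turn":7,"jaw":8.5},{"x":-0.8,"y":3.8,"z":0,"turn":7,"jaw":8.5},{"x":-0.8,"y":3.8,"z":0,"turn":7,"jaw":8.5},{"x":-0.8,"y":3.8,"z":0,"turn":7,"jaw":7},{"x":-0.8,"y":3.8,"z":0,"turn":7,"jaw":5},{"x":-0.8,"y":3.8,"z":0,"turn":6,"jaw":5}]'

```text
t: 3.7
tool_pos: [0.5175, 0.1386, 0.2316]
tool_rot: [-1.571, -0.01, 0.008]
contact_force: [1.3, 0.1, 0.5]
opening: 0.0511
```

Call:
play_rows --moves '[{"x":-1.75,"y":3.45,"z":0,"turn":0,"jaw":5},{"x":-1.75,"y":3.45,"z":0,"turn":0,"jaw":5},{"x":-1.75,"y":3.45,"z":-1,"turn":0,"jaw":5},{"x":-1.75,"y":3.45,"z":-1,"turn":0,"jaw":5},{"x":-1.75,"y":3.4,"z":-1,"turn":0,"jaw":5},{"x":-1.75,"y":3.4,"z":-1,"turn":0,"jaw":5},{"x":0,"y":0,"z":0,"turn":0,"jaw":5},{"x":0,"y":0,"z":0,"turn":0,"jaw":5}]'

```text
t: 4.37
tool_pos: [0.4117, 0.3441, 0.1904]
tool_rot: [-1.572, -0.007, 0.009]
contact_force: [-0.4, -0.9, -0.2]
opening: 0.0501
```

```bash
cat > st.py <<'E'
from h import *
from scipy.spatial.transform import Rotation as Ro
o=ctrl.get_obs();R=Ro.from_rotvec(o["tool_rot"]).as_matrix()
print("t",o["t"],"tcp",o["tool_pos"].round(4),"jaw ang",np.degrees(np.arctan2(R[1,2],R[0,2])).round(2),"down",R[:,1].round(3),"q6",o["q"][5].round(2),"F",o["contact_force"].round(1),"M",o["wrist_torque"].round(2),"open",round(o["opening"],4))
E
python3 st.py; python3 -c "
from h import *
C={n:eyes.get_image(n) for n in('side','top')}
a=cv2.resize(C['top']['img'][190:280,150:240,::-1],None,fx=4.4,fy=4.4)
b=cv2.resize(C['side']['img'][200:310,240:350,::-1],None,fx=3.6,fy=3.6)
cv2.imwrite('pics/over.png',np.hstack([a,b]))"
```

```text
t 4.3667 tcp [0.4117 0.3441 0.1904] jaw ang 90.56 down [-0.001 -0.001 -1.   ] q6 -1.02 F [-0.4 -0.9 -0.2] M [ 0.01 -0.02  0.01] open 0.0501
```

View pics/over.png

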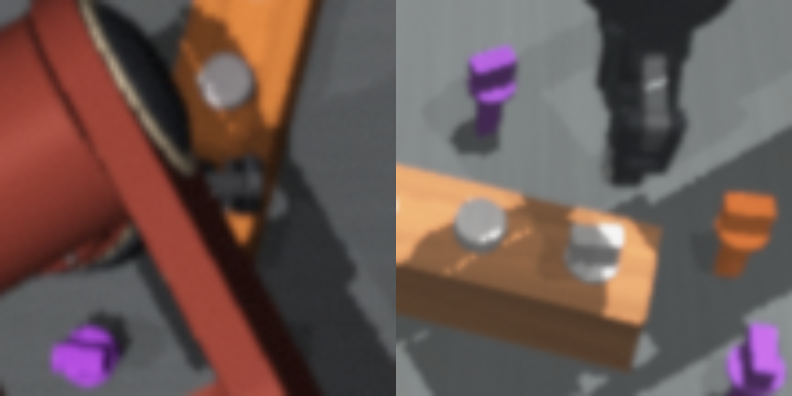

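```bash
python3 -c "
from h import *
c=np.load('C0.npy',allow_pickle=True).item()['side']
p=proj(c,[[.4117,.3441,.1904],[.413,.3445,.091]]);print(p,(p-[240,200])*3.6+[396,0])"
```

```text
[[302.41630071 236.52217376]
 [295.87623541 264.53784743]] [[620.69868254 131.47982555]
 [597.15444749 232.33625076]]
```

Call:
play_rows --moves '[{"x":0.1,"y":0,"z":-3,"turn":0,"jaw":5},{"x":0,"y":0,"z":-3,"turn":0,"jaw":5},{"x":0,"y":0,"z":-2,"turn":0,"jaw":5},{"x":0,"y":0,"z":-1.5,"turn":0,"jaw":5},{"x":0,"y":0,"z":-0.8,"turn":0,"jaw":5},{"x":0,"y":0,"z":0,"turn":0,"jaw":5},{"x":0,"y":0,"z":0,"turn":0,"jaw":5}]'

```text
t: 5.05
tool_pos: [0.4151, 0.3424, 0.089]
tool_rot: [-1.57, -0.004, 0.003]
contact_force: [0.8, 0.1, 0.3]
opening: 0.0498
```

```bash
python3 st.py; python3 -c "
from h import *
C={n:eyes.get_image(n) for n in('side','top')}
a=cv2.resize(C['top']['img'][190:280,150:240,::-1],None,fx=4.4,fy=4.4)
b=cv2.resize(C['side']['img'][225:285,265:325,::-1],None,fx=6.6,fy=6.6)
cv2.imwrite('pics/over2.png',np.hstack([a,b]))
p=ctrl.get_obs()['tool_pos']
print((proj(C['side'],[p,p+[0,.025,.0],p-[0,.025,0]])-[265,225])*6.6+[396,0])";python3 st.py
```

```text
t 5.05 tcp [0.4151 0.3424 0.089 ] jaw ang 90.25 down [ 0.001  0.    -1.   ] q6 -1.02 F [0.8 0.1 0.3] M [-0.05  0.05 -0.03] open 0.0498
[[590.84539692 258.22741502]
 [594.16293045 331.16016976]
 [587.65552765 188.23354907]]
t 5.15 tcp [0.4156 0.3432 0.0902] jaw ang 90.29 down [ 0.003  0.002 -1.   ] q6 -1.02 F [0.2 0.5 0.1] M [ 0.    0.06 -0.  ] open 0.0502
```

View pics/over2.png

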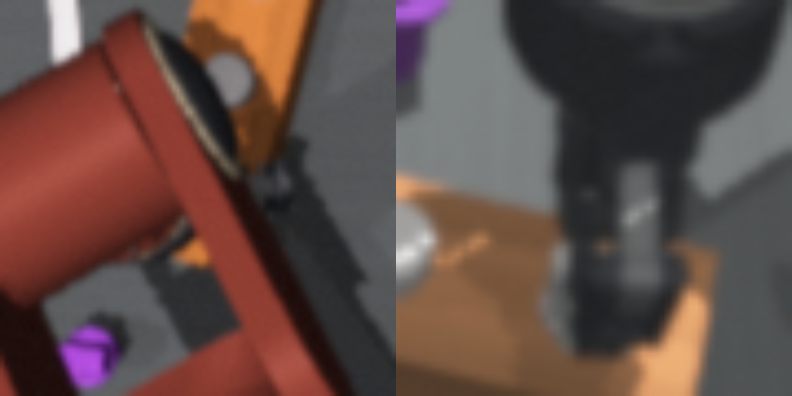

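```bash
python3 -c "
from h import *
C=np.load('C0.npy',allow_pickle=True).item()
print((proj(C['top'],[[.4127,.3441,.195],[.4127,.3641,.21],[.4127,.3241,.21]])-[150,190])*4.4)
C={n:eyes.get_image(n) for n in('side','top')}
save(C['side'],'s3.png',[240,170,340,290],5)
p=np.array([.4127,.3441,.09])
for dz in(0,.02,.04,.06,.09): print(dz,((proj(C['side'],[p+[-.011,.039,dz],p+[.011,.039,dz]]))-[240,170])*5)
";python3 st.py
```

```text
[[151.36767128 189.32559509]
 [103.78459408 187.86589971]
 [186.79274795 189.10413063]]
0 [[312.10705099 561.63624189]
 [255.94393021 559.31433329]]
0.02 [[318.37175396 536.70978734]
 [261.08102703 534.35034884]]
0.04 [[324.8914092  510.76094383]
 [266.42718949 508.36272767]]
0.06 [[331.68179593 483.72592438]
 [271.99535857 481.2876167 ]]
0.09 [[342.41279694 440.98389932]
 [280.79487562 438.48283339]]
t 5.25 tcp [0.4153 0.3433 0.09  ] jaw ang 90.32 down [ 0.003  0.002 -1.   ] q6 -1.02 F [-0.6  0.  -0.7] M [ 0.01 -0.01  0.01] open 0.05
```

View pics/s3.png

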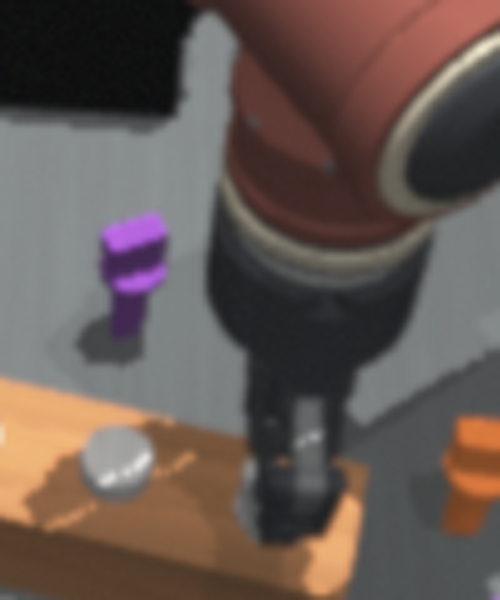

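Call:
play_rows --moves '[{"x":0,"y":0.1,"z":-0.5,"turn":0,"jaw":5},{"x":0,"y":0,"z":-0.5,"turn":0,"jaw":5},{"x":0,"y":0,"z":-0.5,"turn":0,"jaw":5},{"x":0,"y":0,"z":-0.3,"turn":0,"jaw":5},{"x":0,"y":0,"z":0,"turn":0,"jaw":5}]'

```text
t: 5.67
tool_pos: [0.4133, 0.3434, 0.0689]
tool_rot: [-1.572, -0.003, 0.006]
contact_force: [-0.3, -0.8, -0.3]
opening: 0.05
```

Call:
play_rows --moves '[{"x":0,"y":0,"z":0,"turn":0,"jaw":5},{"x":0,"y":0,"z":0,"turn":0,"jaw":5}]'

```text
t: 5.83
tool_pos: [0.4142, 0.3439, 0.0703]
tool_rot: [-1.571, -0.005, 0.005]
contact_force: [-0.4, 0.2, 0.4]
opening: 0.0498
```

```bash
python3 st.py; python3 -c "
from h import *
C=eyes.get_image('side');save(C,'s4.png',[265,225,325,285],8)"; python3 st.py
```

```text
t 5.8333 tcp [0.4142 0.3439 0.0703] jaw ang 90.34 down [-0. -0. -1.] q6 -1.02 F [-0.4  0.2  0.4] M [-0.04  0.07  0.01] open 0.0498
t 5.8833 tcp [0.4143 0.344  0.0704] jaw ang 90.34 down [ 0.  0. -1.] q6 -1.02 F [-1.2 -0.2  0.8] M [ 0.07 -0.03  0.01] open 0.0501
```

View pics/s4.png

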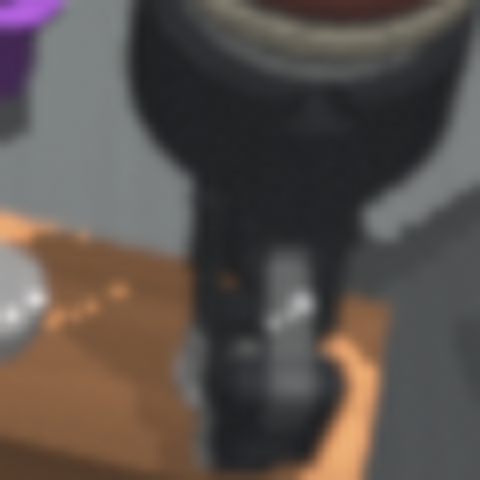

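Call:
play_rows --moves '[{"x":0,"y":0,"z":0,"turn":0,"jaw":2.5},{"x":0,"y":0,"z":0,"turn":0,"jaw":1.0},{"x":0,"y":0,"z":0,"turn":0,"jaw":0.5},{"x":0,"y":0,"z":0,"turn":0,"jaw":0.5},{"x":0,"y":0,"z":0,"turn":0,"jaw":0.5},{"x":0,"y":0,"z":0,"turn":0,"jaw":0.5}]' --squeeze 40

```text
t: 6.38
tool_pos: [0.4144, 0.344, 0.0707]
tool_rot: [-1.57, -0.005, 0.004]
contact_force: [1.2, -0.6, 1.6]
opening: 0.013
```

Call:
play_rows --moves '[{"x":0,"y":0,"z":0.5,"turn":0,"jaw":0.5},{"x":0,"y":0,"z":1,"turn":0,"jaw":0.5},{"x":0,"y":0,"z":2,"turn":0,"jaw":0.5},{"x":0,"y":0,"z":2.5,"turn":0,"jaw":0.5},{"x":0,"y":0,"z":2.5,"turn":0,"jaw":0.5},{"x":0,"y":0,"z":2.5,"turn":0,"jaw":0.5},{"x":0,"y":0,"z":2,"turn":0,"jaw":0.5},{"x":0,"y":0,"z":2,"turn":0,"jaw":0.5}]'

```text
t: 7.05
tool_pos: [0.4141, 0.3439, 0.2223]
tool_rot: [-1.57, -0.005, 0.004]
contact_force: [0.4, 0.5, -2.4]
opening: 0.013
```

```bash
python3 st.py; python3 -c "
from h import *
C=eyes.get_image('side');save(C,'s5.png',[240,170,340,290],5)"; python3 st.py
```

```text
t 7.05 tcp [0.4141 0.3439 0.2223] jaw ang 90.34 down [ 0.001  0.001 -1.   ] q6 -1.02 F [ 0.4  0.5 -2.4] M [-0.   -0.01  0.  ] open 0.013
t 7.1 tcp [0.416  0.3451 0.2272] jaw ang 90.34 down [ 0.007  0.004 -1.   ] q6 -1.02 F [0.4 1.  1.4] M [ 0.11 -0.14 -0.02] open 0.0132
```

View pics/s5.png

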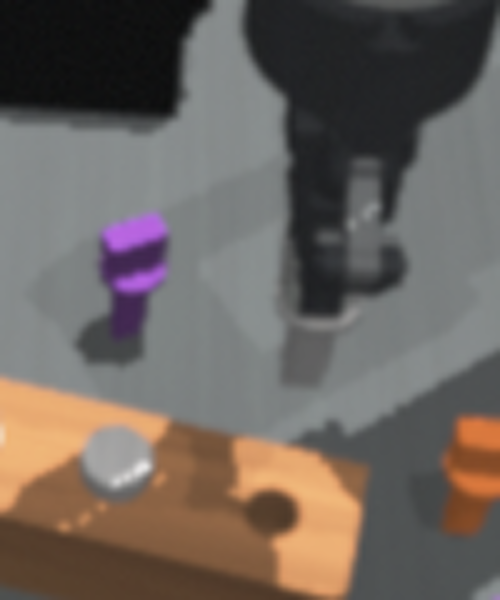

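Call:
play_rows --moves '[{"x":0.7,"y":-1.7,"z":0,"turn":0,"jaw":0.5},{"x":1.3,"y":-3.5,"z":0,"turn":0,"jaw":0.5},{"x":1.3,"y":-3.5,"z":0,"turn":0,"jaw":0.5},{"x":1.3,"y":-3.5,"z":0,"turn":0,"jaw":0.5},{"x":1.3,"y":-3.5,"z":0,"turn":0,"jaw":0.5},{"x":1.3,"y":-3.5,"z":0,"turn":0,"jaw":0.5},{"x":1.3,"y":-3.5,"z":0,"turn":0,"jaw":0.5},{"x":1.3,"y":-3.5,"z":0,"turn":0,"jaw":0.5}]'

```text
t: 7.77
tool_pos: [0.5121, 0.0801, 0.2199]
tool_rot: [-1.571, -0.004, 0.005]
contact_force: [-0.3, -0.2, -2.6]
opening: 0.013
```

Call:
play_rows --moves '[{"x":1.3,"y":-3.5,"z":0,"turn":0,"jaw":0.5},{"x":1.3,"y":-3.5,"z":0,"turn":0,"jaw":0.5},{"x":1.3,"y":-3.5,"z":0,"turn":0,"jaw":0.5},{"x":1.3,"y":-3.5,"z":0,"turn":0,"jaw":0.5},{"x":1.3,"y":-2.6,"z":0,"turn":0,"jaw":0.5},{"x":0.9,"y":-1.2,"z":0,"turn":0,"jaw":0.5},{"x":0,"y":0,"z":0,"turn":0,"jaw":0.5},{"x":0,"y":0,"z":0,"turn":0,"jaw":0.5}]'

```text
t: 8.43
tool_pos: [0.5858, -0.0964, 0.2195]
tool_rot: [-1.57, -0.002, 0.005]
contact_force: [-0.1, -0.1, -0.5]
opening: 0.0132
```

Call:
play_rows --moves '[{"x":0,"y":0,"z":0,"turn":0,"jaw":0.5},{"x":0,"y":0,"z":0,"turn":0,"jaw":0.5},{"x":0,"y":0,"z":0,"turn":0,"jaw":0.5}]'

```text
t: 8.68
tool_pos: [0.5858, -0.095, 0.2203]
tool_rot: [-1.571, -0.006, 0.006]
contact_force: [0.5, -1.2, -1.3]
opening: 0.0131
```

```bash
python3 st.py; python3 -c "
from h import *
C={n:eyes.get_image(n) for n in('side','top')}
np.save('C1.npy',C,allow_pickle=True)
a=cv2.resize(C['top']['img'][120:200,340:420,::-1],None,fx=4.5,fy=4.5)
b=cv2.resize(C['side']['img'][70:130,195:255,::-1],None,fx=6,fy=6)
cv2.imwrite('pics/b1.png',np.hstack([a,b]))"; python3 st.py
```

```text
t 8.6833 tcp [ 0.5858 -0.095   0.2203] jaw ang 90.42 down [-0.  0. -1.] q6 -1.86 F [ 0.5 -1.2 -1.3] M [ 0.04  0.01 -0.01] open 0.0131
t 8.7833 tcp [ 0.586  -0.0953  0.2205] jaw ang 90.41 down [ 0. -0. -1.] q6 -1.86 F [ 0.2  0.9 -1.9] M [ 0.02 -0.   -0.03] open 0.0132
```

View pics/b1.png

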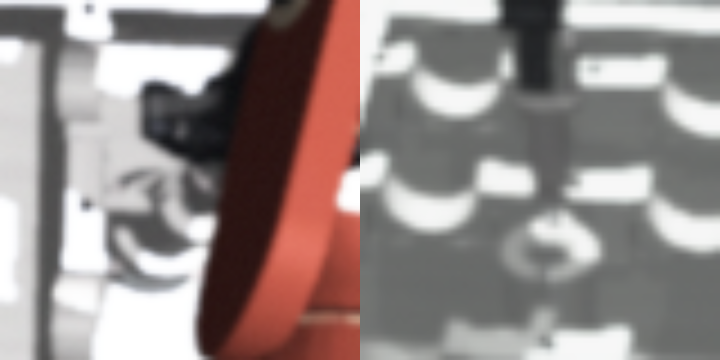

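```bash
cat > ov.py <<'E'
from h import *
import sys
def circ(c,r,n=40):
    a=np.linspace(0,2*np.pi,n);return np.c_[c[0]+r*np.cos(a),c[1]+r*np.sin(a),np.full(n,c[2])]
def ov(C,o,bore,name,box,f):
    im=cv2.resize(C['img'][box[1]:box[3],box[0]:box[2],::-1],None,fx=f,fy=f,interpolation=cv2.INTER_CUBIC)
    im2=im.copy()
    def dr(P,col):
        p=((proj(C,P)+.5-box[:2])*f*16).astype(np.int32);cv2.polylines(im2,[p],False,col,1,cv2.LINE_AA,4)
    o=np.array(o)
    for r,z in((.016,.005),(.016,0),(.009,-.04),(.0025,-.052)):dr(circ(o+[0,0,z],r),(0,0,255))
    for s in(-1,1):
        dr(np.array([o+[s*.009,0,0],o+[s*.009,0,-.04]]),(0,0,255));dr(np.array([o+[s*.0075,0,-.042],o+[s*.0075,0,-.052]]),(0,0,255))
    dr(circ(bore,.022),(0,255,0));dr(circ(bore,.01275),(0,255,0))
    cv2.imwrite('pics/'+name,np.hstack([im,im2]))
E
python3 -c "
from ov import *
C=np.load('C1.npy',allow_pickle=True).item()['side']
ov(C,[.586,-.0952,.2119],[.586,-.110,.118],'ov1.png',[202,78,247,128],8)"
```

View pics/ov1.png

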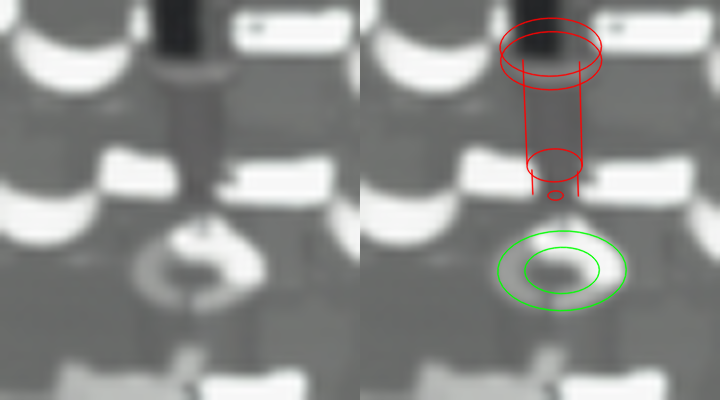

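Call:
play_rows --moves '[{"x":0.2,"y":-0.7,"z":-0.5,"turn":0,"jaw":0.5},{"x":0,"y":-0.75,"z":-1,"turn":0,"jaw":0.5},{"x":0,"y":0,"z":-1,"turn":0,"jaw":0.5},{"x":0,"y":0,"z":-0.6,"turn":0,"jaw":0.5},{"x":0,"y":0,"z":-0.3,"turn":0,"jaw":0.5},{"x":0,"y":0,"z":0,"turn":0,"jaw":0.5},{"x":0,"y":0,"z":0,"turn":0,"jaw":0.5},{"x":0,"y":0,"z":0,"turn":0,"jaw":0.5}]'

```text
t: 9.45
tool_pos: [0.5885, -0.1106, 0.1868]
tool_rot: [-1.571, -0.005, 0.004]
contact_force: [-0.4, 0.0, -1.5]
opening: 0.0133
```

```bash
python3 st.py; python3 -c "
from ov import *
C=eyes.get_image('side')
p=ctrl.get_obs()['tool_pos']
ov(C,p-[0,0,.0085],[.587,-.110,.118],'ov2.png',[202,78,247,128],8)"; python3 st.py
```

```text
t 9.45 tcp [ 0.5885 -0.1106  0.1868] jaw ang 90.35 down [ 0.001 -0.    -1.   ] q6 -1.89 F [-0.4  0.  -1.5] M [ 0.    0.01 -0.02] open 0.0133
t 9.5 tcp [ 0.5886 -0.1107  0.187 ] jaw ang 90.35 down [ 0.001 -0.    -1.   ] q6 -1.89 F [ 0.3 -0.9 -1. ] M [-0.01 -0.04 -0.01] open 0.0131
```

View pics/ov2.png

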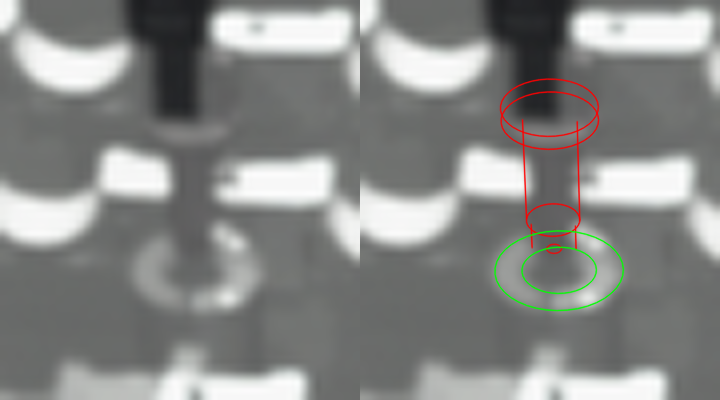

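```bash
python3 -c "
from ov import *
C=eyes.get_image('side')
p=ctrl.get_obs()['tool_pos']
im=C['img'].astype(float);C=dict(C);C['img']=np.clip((im-60)*3,0,255).astype(np.uint8)
ov(C,p-[0,0,.0085],[.5877,-.110,.118],'ov3.png',[205,80,243,120],10)"; python3 st.py
```

```text
t 9.55 tcp [ 0.5886 -0.1106  0.187 ] jaw ang 90.35 down [ 0.001 -0.    -1.   ] q6 -1.89 F [-0.7  0.6 -1.5] M [ 0.06 -0.02  0.03] open 0.0133
```

View pics/ov3.png

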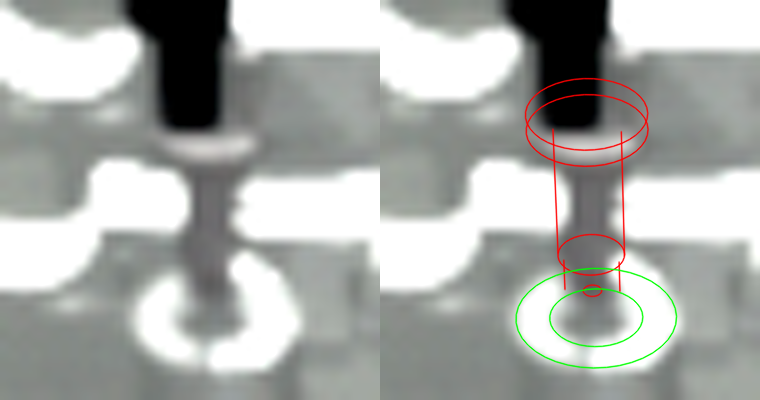

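Call:
play_rows --moves '[{"x":0,"y":0,"z":-0.3,"turn":0,"jaw":0.5},{"x":0,"y":0,"z":-0.3,"turn":0,"jaw":0.5},{"x":0,"y":0,"z":-0.3,"turn":0,"jaw":0.5},{"x":0,"y":0,"z":-0.3,"turn":0,"jaw":0.5},{"x":0,"y":0,"z":-0.2,"turn":0,"jaw":0.5},{"x":0,"y":0,"z":-0.1,"turn":0,"jaw":0.5},{"x":0,"y":0,"z":0,"turn":0,"jaw":0.5}]'

```text
t: 10.13
tool_pos: [0.5879, -0.1105, 0.1707]
tool_rot: [-1.571, -0.004, 0.005]
contact_force: [0.1, -0.2, -1.8]
opening: 0.0132
```

Call:
play_rows --moves '[{"x":0,"y":0,"z":-0.1,"turn":0,"jaw":0.5},{"x":0,"y":0,"z":-0.1,"turn":0,"jaw":0.5},{"x":0,"y":0,"z":-0.1,"turn":0,"jaw":0.5}]'

```text
t: 10.38
tool_pos: [0.5883, -0.1107, 0.1684]
tool_rot: [-1.571, -0.005, 0.004]
contact_force: [-0.1, 0.1, -1.6]
opening: 0.0127
```

```bash
python3 st.py
```

```text
t 10.3833 tcp [ 0.5883 -0.1107  0.1684] jaw ang 90.34 down [ 0. -0. -1.] q6 -1.89 F [-0.1  0.1 -1.6] M [0.05 0.   0.04] open 0.0127
```

Call:
play_rows --moves '[{"x":0,"y":0,"z":-0.1,"turn":0,"jaw":0.5},{"x":0,"y":0,"z":-0.1,"turn":0,"jaw":0.5},{"x":0,"y":0,"z":-0.1,"turn":0,"jaw":0.5}]'

```text
t: 10.63
tool_pos: [0.5882, -0.1106, 0.1652]
tool_rot: [-1.571, -0.005, 0.005]
contact_force: [0.6, 0.4, -1.4]
opening: 0.0131
```

Call:
play_rows --moves '[{"x":0,"y":0,"z":-0.1,"turn":0,"jaw":0.5},{"x":0,"y":0,"z":-0.1,"turn":0,"jaw":0.5}]'

```text
t: 10.8
tool_pos: [0.5884, -0.1109, 0.1636]
tool_rot: [-1.572, -0.005, 0.004]
contact_force: [-0.3, -0.8, 0.4]
opening: 0.0131
```

Call:
play_rows --moves '[{"x":0,"y":0,"z":-0.05,"turn":0,"jaw":0.5},{"x":0,"y":0,"z":0,"turn":0,"jaw":0.5}]'

```text
t: 10.97
tool_pos: [0.5884, -0.111, 0.1633]
tool_rot: [-1.572, -0.005, 0.004]
contact_force: [-0.4, -1.5, -0.1]
opening: 0.0132
```

```bash
python3 st.py
```

```text
t 10.9667 tcp [ 0.5884 -0.111   0.1633] jaw ang 90.33 down [ 0.001 -0.001 -1.   ] q6 -1.89 F [-0.4 -1.5 -0.1] M [-0.34  0.06 -0.04] open 0.0132
```

Call:
play_rows --moves '[{"x":0,"y":-0.06,"z":0,"turn":0,"jaw":0.5},{"x":0,"y":0,"z":0,"turn":0,"jaw":0.5}]'

```text
t: 11.13
tool_pos: [0.5884, -0.1113, 0.163]
tool_rot: [-1.571, -0.005, 0.004]
contact_force: [0.4, -0.3, -0.1]
opening: 0.013
```

```bash
python3 st.py
```

```text
t 11.1333 tcp [ 0.5884 -0.1113  0.163 ] jaw ang 90.33 down [ 0.001 -0.    -1.   ] q6 -1.89 F [ 0.4 -0.3 -0.1] M [-0.23 -0.01  0.02] open 0.013
```

Call:
play_rows --moves '[{"x":0,"y":-0.08,"z":0,"turn":0,"jaw":0.5},{"x":0,"y":0,"z":0,"turn":0,"jaw":0.5},{"x":0,"y":0,"z":0,"turn":0,"jaw":0.5}]'

```text
t: 11.38
tool_pos: [0.588, -0.1119, 0.1624]
tool_rot: [-1.57, -0.004, 0.005]
contact_force: [-0.4, -0.7, -1.4]
opening: 0.0131
```

```bash
python3 st.py
```

```text
t 11.3833 tcp [ 0.588  -0.1119  0.1624] jaw ang 90.34 down [-0.001  0.    -1.   ] q6 -1.89 F [-0.4 -0.7 -1.4] M [-0.04 -0.05 -0.01] open 0.0131
```

Call:
play_rows --moves '[{"x":0,"y":-0.04,"z":-0.1,"turn":0,"jaw":0.5},{"x":0,"y":0,"z":-0.1,"turn":0,"jaw":0.5},{"x":0,"y":0,"z":-0.1,"turn":0,"jaw":0.5}]'

```text
t: 11.63
tool_pos: [0.588, -0.1123, 0.1594]
tool_rot: [-1.571, -0.004, 0.005]
contact_force: [0.7, -0.7, -1.8]
opening: 0.0132
```

```bash
python3 st.py
```

```text
t 11.6333 tcp [ 0.588  -0.1123  0.1594] jaw ang 90.34 down [-0.  0. -1.] q6 -1.89 F [ 0.7 -0.7 -1.8] M [-0.1  -0.02 -0.02] open 0.0132
```

Call:
play_rows --moves '[{"x":0,"y":0,"z":-0.12,"turn":0,"jaw":0.5},{"x":0,"y":0,"z":-0.12,"turn":0,"jaw":0.5},{"x":0,"y":0,"z":-0.12,"turn":0,"jaw":0.5},{"x":0,"y":0,"z":-0.12,"turn":0,"jaw":0.5}]'

```text
t: 11.97
tool_pos: [0.5881, -0.1124, 0.1548]
tool_rot: [-1.571, -0.004, 0.005]
contact_force: [-0.0, 0.1, -1.2]
opening: 0.0131
```

```bash
python3 st.py
```

```text
t 11.9667 tcp [ 0.5881 -0.1124  0.1548] jaw ang 90.34 down [-0.  0. -1.] q6 -1.89 F [-0.   0.1 -1.2] M [ 0.01  0.04 -0.04] open 0.0131
```

Call:
play_rows --moves '[{"x":0,"y":0,"z":-0.12,"turn":0,"jaw":0.5},{"x":0,"y":0,"z":-0.12,"turn":0,"jaw":0.5},{"x":0,"y":0,"z":-0.12,"turn":0,"jaw":0.5},{"x":0,"y":0,"z":-0.12,"turn":0,"jaw":0.5},{"x":0,"y":0,"z":-0.12,"turn":0,"jaw":0.5},{"x":0,"y":0,"z":-0.12,"turn":0,"jaw":0.5}]'

```text
t: 12.47
tool_pos: [0.5882, -0.1124, 0.1477]
tool_rot: [-1.571, -0.005, 0.005]
contact_force: [0.3, -0.2, -1.6]
opening: 0.0133
```

```bash
python3 st.py
```

```text
t 12.4667 tcp [ 0.5882 -0.1124  0.1477] jaw ang 90.34 down [ 0. -0. -1.] q6 -1.89 F [ 0.3 -0.2 -1.6] M [-0.   -0.02  0.  ] open 0.0133
```

Running freely in the bore. I'm continuing at about 10 mm/s, with contact expected near TCP z = 0.135.

Call:
play_rows --moves '[{"x":0,"y":0,"z":-0.1,"turn":0,"jaw":0.5},{"x":0,"y":0,"z":-0.1,"turn":0,"jaw":0.5},{"x":0,"y":0,"z":-0.1,"turn":0,"jaw":0.5},{"x":0,"y":0,"z":-0.1,"turn":0,"jaw":0.5},{"x":0,"y":0,"z":-0.1,"turn":0,"jaw":0.5},{"x":0,"y":0,"z":-0.1,"turn":0,"jaw":0.5},{"x":0,"y":0,"z":-0.1,"turn":0,"jaw":0.5}]'

```text
t: 13.05
tool_pos: [0.5882, -0.1124, 0.1407]
tool_rot: [-1.571, -0.005, 0.005]
contact_force: [0.4, -0.2, -2.0]
opening: 0.0132
```

Call:
play_rows --moves '[{"x":0,"y":0,"z":-0.08,"turn":0,"jaw":0.5},{"x":0,"y":0,"z":-0.08,"turn":0,"jaw":0.5}]'

```text
t: 13.22
tool_pos: [0.5882, -0.1124, 0.1391]
tool_rot: [-1.571, -0.005, 0.005]
contact_force: [-0.9, -1.2, -1.7]
opening: 0.013
```

Call:
play_rows --moves '[{"x":0,"y":0,"z":-0.08,"turn":0,"jaw":0.5},{"x":0,"y":0,"z":-0.08,"turn":0,"jaw":0.5}]'

```text
t: 13.38
tool_pos: [0.5882, -0.1124, 0.1376]
tool_rot: [-1.571, -0.005, 0.005]
contact_force: [0.9, 0.7, -1.8]
opening: 0.0133
```

Call:
play_rows --moves '[{"x":0,"y":0,"z":-0.06,"turn":0,"jaw":0.5},{"x":0,"y":0,"z":-0.06,"turn":0,"jaw":0.5}]'

```text
t: 13.55
tool_pos: [0.5882, -0.1124, 0.1363]
tool_rot: [-1.571, -0.005, 0.005]
contact_force: [0.6, 0.2, -1.4]
opening: 0.0135
```

Call:
play_rows --moves '[{"x":0,"y":0,"z":-0.06,"turn":0,"jaw":0.5},{"x":0,"y":0,"z":-0.06,"turn":0,"jaw":0.5}]'

```text
t: 13.72
tool_pos: [0.5882, -0.1124, 0.1352]
tool_rot: [-1.571, -0.005, 0.005]
contact_force: [0.3, -0.4, -0.8]
opening: 0.013
```

Call:
play_rows --moves '[{"x":0,"y":0,"z":-0.05,"turn":0,"jaw":0.5},{"x":0,"y":0,"z":0,"turn":0,"jaw":0.5}]'

```text
t: 13.88
tool_pos: [0.5883, -0.1125, 0.135]
tool_rot: [-1.571, -0.005, 0.004]
contact_force: [-0.4, -0.1, -0.7]
opening: 0.0131
```

Call:
play_rows --moves '[{"x":0,"y":0,"z":-0.05,"turn":0,"jaw":0.5},{"x":0,"y":0,"z":0,"turn":0,"jaw":0.5},{"x":0,"y":0,"z":0,"turn":0,"jaw":0.5}]'

```text
t: 14.13
tool_pos: [0.5884, -0.1125, 0.1348]
tool_rot: [-1.571, -0.005, 0.004]
contact_force: [-1.2, -0.3, 1.5]
opening: 0.0132
```

```bash
python3 st.py
```

```text
t 14.1333 tcp [ 0.5884 -0.1125  0.1348] jaw ang 90.34 down [ 0.001 -0.    -1.   ] q6 -1.89 F [-1.2 -0.3  1.5] M [ 0.01  0.28 -0.  ] open 0.0132
```

Call:
play_rows --moves '[{"x":0,"y":0,"z":-0.04,"turn":-1,"jaw":0.5},{"x":0,"y":0,"z":0,"turn":-3,"jaw":0.5},{"x":0,"y":0,"z":0,"turn":-3,"jaw":0.5},{"x":0,"y":0,"z":0,"turn":-3,"jaw":0.5}]'

```text
t: 14.47
tool_pos: [0.5884, -0.1127, 0.1344]
tool_rot: [-1.567, 0.135, -0.135]
contact_force: [-1.8, -0.4, 1.9]
opening: 0.0131
```

Call:
play_rows --moves '[{"x":0,"y":0,"z":0,"turn":-3,"jaw":0.5},{"x":0,"y":0,"z":0,"turn":-3,"jaw":0.5}]'

```text
t: 14.63
tool_pos: [0.5881, -0.1129, 0.1335]
tool_rot: [-1.561, 0.217, -0.217]
contact_force: [0.1, -1.9, -1.5]
opening: 0.0131
```

The tip has dropped and the force is released at about −15°. I'm checking by lowering gently.

Call:
play_rows --moves '[{"x":0,"y":0,"z":-0.08,"turn":0,"jaw":0.5},{"x":0,"y":0,"z":-0.08,"turn":0,"jaw":0.5},{"x":0,"y":0,"z":0,"turn":0,"jaw":0.5}]'

```text
t: 14.88
tool_pos: [0.5882, -0.1128, 0.1318]
tool_rot: [-1.561, 0.214, -0.214]
contact_force: [1.2, -2.0, -3.4]
opening: 0.0134
```

```bash
python3 st.py
```

```text
t 14.8833 tcp [ 0.5882 -0.1128  0.1318] jaw ang 74.38 down [ 0.    -0.001 -1.   ] q6 -1.61 F [ 1.2 -2.  -3.4] M [-0.5  -0.11 -0.02] open 0.0134
```

Call:
play_rows --moves '[{"x":0,"y":-0.06,"z":-0.08,"turn":0,"jaw":0.5},{"x":0,"y":0,"z":-0.08,"turn":0,"jaw":0.5},{"x":0,"y":0,"z":-0.08,"turn":0,"jaw":0.5}]'

```text
t: 15.13
tool_pos: [0.5881, -0.113, 0.1296]
tool_rot: [-1.56, 0.215, -0.214]
contact_force: [0.6, -0.6, -1.1]
opening: 0.0127
```

```bash
python3 st.py
```

```text
t 15.1333 tcp [ 0.5881 -0.113   0.1296] jaw ang 74.35 down [-0.  0. -1.] q6 -1.61 F [ 0.6 -0.6 -1.1] M [-0.24  0.02  0.  ] open 0.0127
```

Call:
play_rows --moves '[{"x":0,"y":-0.03,"z":-0.08,"turn":0,"jaw":0.5},{"x":0,"y":0,"z":-0.08,"turn":0,"jaw":0.5},{"x":0,"y":0,"z":0,"turn":0,"jaw":0.5}]'

```text
t: 15.38
tool_pos: [0.588, -0.1131, 0.1278]
tool_rot: [-1.56, 0.215, -0.214]
contact_force: [0.4, -0.2, -1.9]
opening: 0.013
```

Call:
play_rows --moves '[{"x":0,"y":0,"z":-0.06,"turn":0,"jaw":0.5},{"x":0,"y":0,"z":-0.06,"turn":0,"jaw":0.5}]'

```text
t: 15.55
tool_pos: [0.5881, -0.1131, 0.1269]
tool_rot: [-1.56, 0.215, -0.214]
contact_force: [0.5, -0.3, -1.9]
opening: 0.0132
```

```bash
python3 st.py
```

```text
t 15.55 tcp [ 0.5881 -0.1131  0.1269] jaw ang 74.34 down [-0.  0. -1.] q6 -1.61 F [ 0.5 -0.3 -1.9] M [-0.02 -0.02 -0.04] open 0.0132
```

Call:
play_rows --moves '[{"x":0,"y":0,"z":-0.05,"turn":0,"jaw":0.5},{"x":0,"y":0,"z":0,"turn":0,"jaw":0.5}]'

```text
t: 15.72
tool_pos: [0.5882, -0.1132, 0.1267]
tool_rot: [-1.56, 0.215, -0.214]
contact_force: [-0.6, 0.1, -1.4]
opening: 0.0133
```

Call:
play_rows --moves '[{"x":0,"y":0,"z":-0.05,"turn":0,"jaw":0.5},{"x":0,"y":0,"z":0,"turn":0,"jaw":0.5}]'

```text
t: 15.88
tool_pos: [0.5882, -0.1132, 0.1266]
tool_rot: [-1.56, 0.215, -0.214]
contact_force: [-2.5, 1.1, 3.0]
opening: 0.013
```

Seated at TCP z = 0.1266 (0.1265 predicted for the collar on the boss). Now turning −76° with the pump to the pointers' line, in stages with force checks.

Call:
play_rows --moves '[{"x":0,"y":0,"z":0.03,"turn":-3,"jaw":0.5},{"x":0,"y":0,"z":0,"turn":-5,"jaw":0.5},{"x":0,"y":0,"z":0,"turn":-5,"jaw":0.5},{"x":0,"y":0,"z":0,"turn":-5,"jaw":0.5}]'

```text
t: 16.22
tool_pos: [0.588, -0.1141, 0.1267]
tool_rot: [-1.523, 0.463, -0.463]
contact_force: [-3.2, -1.9, 2.7]
opening: 0.0132
```

Call:
play_rows --moves '[{"x":0,"y":0,"z":0,"turn":-5,"jaw":0.5},{"x":0,"y":0,"z":0,"turn":-5,"jaw":0.5},{"x":0,"y":0,"z":0,"turn":-5,"jaw":0.5},{"x":0,"y":0,"z":0,"turn":-5,"jaw":0.5}]'

```text
t: 16.55
tool_pos: [0.5875, -0.1146, 0.1267]
tool_rot: [-1.447, 0.734, -0.734]
contact_force: [-5.4, -2.5, 3.6]
opening: 0.0136
```

```bash
python3 st.py
```

```text
t 16.55 tcp [ 0.5875 -0.1146  0.1267] jaw ang 36.12 down [-0.002 -0.003 -1.   ] q6 -0.94 F [-5.4 -2.5  3.6] M [-0.63  0.91  0.1 ] open 0.0136
```

Call:
play_rows --moves '[{"x":-0.1,"y":-0.04,"z":0.02,"turn":-5,"jaw":0.5},{"x":0,"y":0,"z":0,"turn":-5,"jaw":0.5},{"x":-0.03,"y":0,"z":0,"turn":-5,"jaw":0.5}]'

```text
t: 16.8
tool_pos: [0.5867, -0.1149, 0.1267]
tool_rot: [-1.364, 0.933, -0.935]
contact_force: [-2.3, -3.1, 0.2]
opening: 0.0128
```

```bash
python3 st.py
```

```text
t 16.8 tcp [ 0.5867 -0.1149  0.1267] jaw ang 21.11 down [-0.    -0.003 -1.   ] q6 -0.68 F [-2.3 -3.1  0.2] M [-0.6   0.38  0.13] open 0.0128
```

Remaining: −22.9° to a jaw angle of −1.8°.

Call:
play_rows --moves '[{"x":-0.04,"y":-0.07,"z":0,"turn":-5,"jaw":0.5},{"x":-0.03,"y":-0.02,"z":0,"turn":-5,"jaw":0.5},{"x":-0.02,"y":0,"z":0,"turn":-5,"jaw":0.5},{"x":0,"y":0,"z":0,"turn":-4,"jaw":0.5},{"x":0,"y":0,"z":0,"turn":-3,"jaw":0.5},{"x":0,"y":0,"z":0,"turn":0,"jaw":0.5},{"x":0,"y":0,"z":0,"turn":0,"jaw":0.5}]'

```text
t: 17.38
tool_pos: [0.5859, -0.1152, 0.1267]
tool_rot: [-1.205, 1.216, -1.218]
contact_force: [-3.0, -2.7, 1.3]
opening: 0.013
```

```bash
python3 st.py
```

```text
t 17.3833 tcp [ 0.5859 -0.1152  0.1267] jaw ang -0.58 down [-0.    -0.001 -1.   ] q6 -0.31 F [-3.  -2.7  1.3] M [-0.45  0.51  0.02] open 0.013
```

Call:
play_rows --moves '[{"x":-0.06,"y":-0.05,"z":0,"turn":-1.2,"jaw":0.5},{"x":0,"y":0,"z":0,"turn":0,"jaw":0.5},{"x":0,"y":0,"z":0,"turn":0,"jaw":0.5}]'

```text
t: 17.63
tool_pos: [0.5857, -0.1153, 0.1267]
tool_rot: [-1.193, 1.232, -1.234]
contact_force: [-0.4, -1.4, 1.6]
opening: 0.013
```

```bash
python3 st.py; python3 -c "
from h import *
C=eyes.get_image('side');save(C,'e1.png',[195,80,260,130],10)"
```

```text
t 17.6333 tcp [ 0.5857 -0.1153  0.1267] jaw ang -1.84 down [ 0.001 -0.    -1.   ] q6 -0.29 F [-0.4 -1.4  1.6] M [-0.36  0.11  0.01] open 0.013
```

View pics/e1.png

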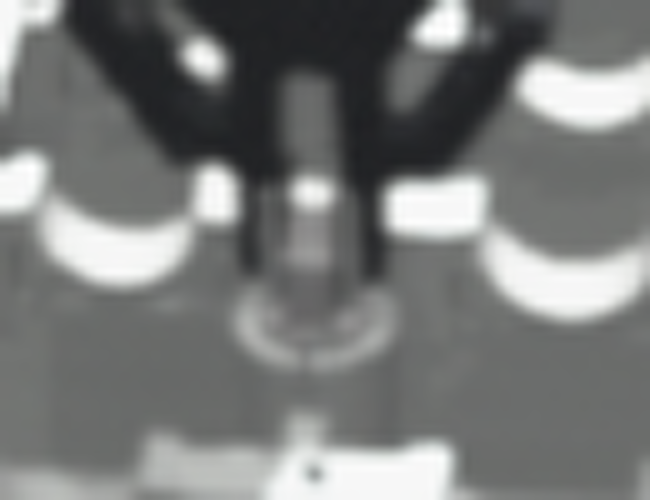

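The collar sits on the boss and the tongue lines up with the near pointer (crop 310,370). Releasing slowly and backing straight up.

Call:
play_rows --moves '[{"x":0,"y":0,"z":0,"turn":0,"jaw":1.6},{"x":0,"y":0,"z":0,"turn":0,"jaw":2.2},{"x":0,"y":0,"z":0,"turn":0,"jaw":3.2},{"x":0,"y":0,"z":0,"turn":0,"jaw":4},{"x":0,"y":0,"z":0,"turn":0,"jaw":4},{"x":0,"y":0,"z":0,"turn":0,"jaw":4}]'

```text
t: 18.18
tool_pos: [0.5854, -0.115, 0.1265]
tool_rot: [-1.194, 1.233, -1.233]
contact_force: [-0.2, 0.5, -0.1]
opening: 0.0402
```

```bash
python3 st.py
```

```text
t 18.1833 tcp [ 0.5854 -0.115   0.1265] jaw ang -1.86 down [ 0.  0. -1.] q6 -0.29 F [-0.2  0.5 -0.1] M [-0.04  0.01  0.01] open 0.0402
```

Call:
play_rows --moves '[{"x":0,"y":0,"z":0.5,"turn":0,"jaw":4},{"x":0,"y":0,"z":1,"turn":0,"jaw":4},{"x":0,"y":0,"z":2,"turn":0,"jaw":4},{"x":0,"y":0,"z":3,"turn":0,"jaw":4},{"x":0,"y":0,"z":3,"turn":0,"jaw":4},{"x":0,"y":0,"z":3,"turn":0,"jaw":4},{"x":-2,"y":3,"z":0,"turn":0,"jaw":4},{"x":-2,"y":3,"z":0,"turn":0,"jaw":4}]'

```text
t: 18.85
tool_pos: [0.547, -0.0558, 0.2562]
tool_rot: [-1.188, 1.229, -1.239]
contact_force: [0.3, 1.1, -0.7]
opening: 0.0398
```

Call:
play_rows --moves '[{"x":-1,"y":4,"z":0,"turn":0,"jaw":4},{"x":-1,"y":4,"z":0,"turn":0,"jaw":4},{"x":-1,"y":4,"z":0,"turn":0,"jaw":4},{"x":-1,"y":4,"z":0,"turn":0,"jaw":4},{"x":-1,"y":4,"z":0,"turn":0,"jaw":4},{"x":-1,"y":4,"z":0,"turn":0,"jaw":4},{"x":0,"y":3,"z":0,"turn":0,"jaw":4},{"x":0,"y":0,"z":0,"turn":0,"jaw":4}]'

```text
t: 19.52
tool_pos: [0.4845, 0.2195, 0.253]
tool_rot: [-1.193, 1.229, -1.227]
contact_force: [-1.1, -0.4, -0.5]
opening: 0.0403
```

```bash
python3 st.py; python3 - <<'E'
from h import *
C={n:eyes.get_image(n) for n in('side','top')}
np.save('C2.npy',C,allow_pickle=True)
a=cv2.resize(C['top']['img'][140:190,360:410,::-1],None,fx=8,fy=8,interpolation=cv2.INTER_CUBIC)
b=cv2.resize(C['side']['img'][85:135,202:252,::-1],None,fx=8,fy=8,interpolation=cv2.INTER_CUBIC)
cv2.imwrite('pics/f1.png',np.hstack([a,b]));save(C['side'],'f2.png',None,1.3)
E
```

```text
t 19.5167 tcp [0.4845 0.2195 0.253 ] jaw ang -1.52 down [ 0.002  0.003 -1.   ] q6 0.31 F [-1.1 -0.4 -0.5] M [ 0.05 -0.02 -0.  ] open 0.0403
```

View pics/f1.png

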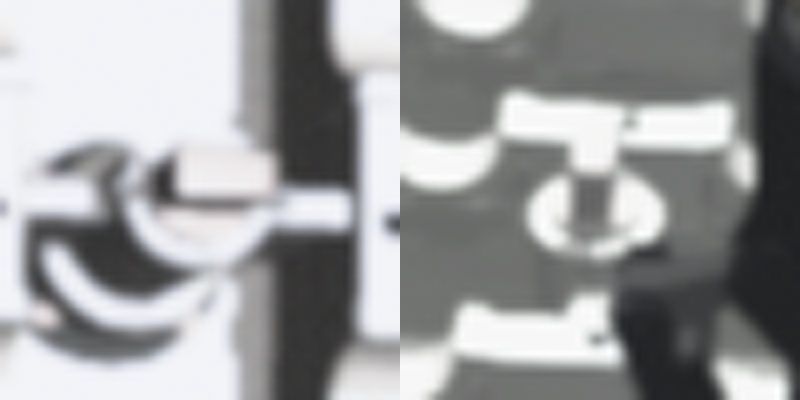

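View pics/f2.png

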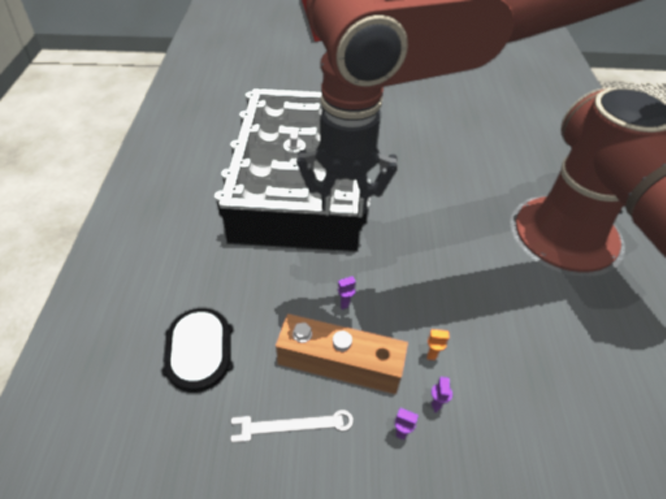

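```bash
python3 - <<'E'
from h import *
C=np.load('C2.npy',allow_pickle=True).item();t=C['top'];s=C['side']
g=lambda x,y:((x+.5)/8-.5+360,(y+.5)/8-.5+140)
for z in(.147,.1555): print(z,onz(t,g(226.5,172),z))
a,b=onz(t,g(178,194),.147),onz(t,g(272,199),.147);d=a-b
print("edge ang",np.degrees(np.arctan2(d[1],d[0])),np.linalg.norm(d))
im=cv2.resize(t['img'][155:175,375:400,::-1],None,fx=30,fy=30,interpolation=cv2.INTER_CUBIC)
im2=cv2.resize(s['img'][95:120,215:240,::-1],None,fx=20,fy=20,interpolation=cv2.INTER_CUBIC)
for c,im_,x0,y0,f in((t,im,375,155,30),):
  for z,col in((.147,(0,0,255)),):
    th=np.radians(88.2);u=np.array([np.cos(th),np.sin(th),0]);v=np.array([-u[1],u[0],0]);o=np.array([.5865,-.1115,z])
    P=[o+.014*u+.007*v,o+.014*u-.007*v,o-.014*u-.007*v,o-.014*u+.007*v]
    p=((proj(c,P)+.5-[x0,y0])*f).astype(np.int32);cv2.polylines(im_,[p],True,col,1)
cv2.imwrite('pics/f3.png',im);cv2.imwrite('pics/f4.png',im2)
E
```

```text
0.147 [ 0.58663351 -0.1108933   0.147     ]
0.1555 [ 0.58486036 -0.10834384  0.1555    ]
edge ang 87.62187579321738 0.026903169858420804
```

View pics/f3.png

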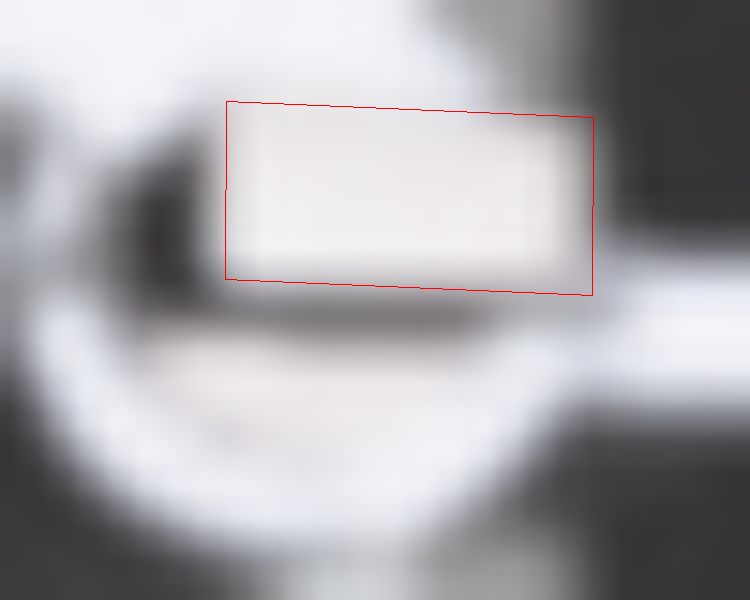

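View pics/f4.png

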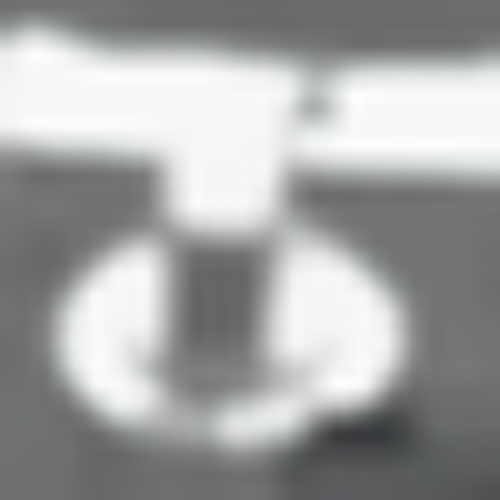

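The tongue matches the home model (top at z = 0.147, within about 1 mm of the bore, about 88°). Nothing else has moved visibly, and the robot is clear.

```bash
python3 -c "
from station import finish_job
print(finish_job())"
```

```text
the job is handed in; nothing more can be done
None
```

The drive shaft is home in the crankcase bore with its tongue on the pointers' line, and I handed the job in at about 20 s. No verdict was reported.

**What I did:**
- I took the bright steel shaft out of the end hole of the block and lowered it blade first into the bore.
- It touched the bore's chamfer once on the way in, at about 2 N. I shifted about 1.5 mm in −y to free it.
- It met the pump rotor at the predicted height. Pressing at about 3–4 N and turning clockwise, it dropped into the slot after about 15°.
- I lowered it gently until the collar sat on the boss, then turned it 76° clockwise with the pump to the pointers' line, released it and backed off.

**Last checks:**
- **Seating:** the collar seated with the TCP at z = 0.1266 m, against 0.1265 m predicted.
- **Position and angle:** in the final top picture the tongue fits the home pose. Its centre is at about (0.5866, −0.111), and its edge is at 87.6° against 88.2° for the case's y axis, well inside the 7° limit.
- **Forces:** the highest wrist reading at my check points was about 7 N, a sideways force during the final turn, well under the 25 N limit.
- **Other parts:** the plugs, cover and spanner look unmoved in the pictures; I did not measure them again.

**Disagreements:** the bore position from the two cameras differed by about 2 mm. Before the grasp, the side picture also placed the fingers 3–5 mm from where the TCP reading did along x. Neither affected the fit.

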